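# Clamp a bracketed label foot with the one-hand bar clamp

### The arm

A 6-joint arm with a two-finger parallel gripper is mounted at the origin on the work surface. World frame = base frame: x ahead of the robot, y to its left, z up, the work surface at z = 0. Lengths are in m, angles in rad, forces in N, time in s.
With the tool pointing down it reaches from about 0.325 to 0.9 m from the base axis. Payload 6.1 kg.
Tool frame: the origin (TCP) lies where the fingers leave the gripper's body, on its centre line; the fingertips stand 73 mm ahead of it and the grasp point (between the pads) lies 54 mm ahead of it; z points along the fingers, x is the direction in which the jaws open and shut, and the axes are right-handed (so a half turn about z gives the same grasp; the last joint's range is limited). The gripper opens to 85 mm and grips with 20 to 120 N. Pads are 22 mm wide; open, the fingers measure 114 mm over their backs; the gripper's body (76 mm by 85 mm) begins 54 mm behind the grasp point. The pads swing forward as they close: fully open they stand 13 mm farther back than shut.
Start: joints at [1.184, 0.22, 1.526, -0, 1.395, -0.126], TCP at [0.161, 0.604, 0.304] pointing down, gripper open.
Joint ranges: [-2.98, 2.98], [-0.91, 2.08], [0.09, 2.57], [-1.24, 4.39], [0.2, 2.65], [-2.68, 2.68]. Speed limits (rad/s): [2.57, 2.57, 3.01, 3.14, 3.14, 3.14].

### API

Orientations are given as a rotation vector (axis times angle).
In Python, from rig import robot gives the robot as it stands. Calls block until the motion is done:
- robot.move_to(position, orientation): joint-space move of the TCP to a pose.
- robot.move_straight(position, v=0.15, rot=None): straight line of the TCP; rot=None keeps the orientation; v is the mean speed in m/s.
- robot.movej(angles): joint-space move.
- robot.set_gripper(opening, squeeze=None): finger opening in m; squeeze is the grip in N (None keeps the last); returns when the fingers have stopped.
- robot.pause(seconds).
- robot.inverse_kinematics(position, orientation): joint angles nearest the present ones, or None.
- robot.grab_frame(name): name is "scene" or "side" or "wrist"; returns a dict with "frame" (400x640x3 uint8, blue, green, red), "vertical_fov" (degrees; the focal length in pixels is half the picture's height over the tangent of half this angle, whatever the lens; pixels are square), "cx", "cy" (the principal point, pixels), "D" ([k1, k2, p1, p2, k3] as OpenCV has them; the pictures are not rectified), "R" (3x3) and "t" (3): a world point X has camera coordinates R X + t. Camera axes: x right, y down, z forward; pixel columns grow to the right and rows downward; lengths in m; the calibration is good to about 2 mm. A picture is of the moment at which its call begins. There is no depth.
A pose or a line that the arm cannot do raises robot.Unreachable and nothing moves.
- robot.finish_job(): hands the job in, once; it reports no verdict.
Readings, each from a call of its own:
- robot.read_time_s(): time.
- robot.read_joint_pos(): joint angles.
- robot.read_joint_vel(): joint speeds.
- robot.read_joint_torque(): joint torques, N m.
- robot.read_ee_pos(): TCP position.
- robot.read_tcp_rot(): TCP orientation.
- robot.read_contact_force(): force on the tool from outside, world axes, zero at the start.
- robot.read_wrist_torque(): the same for the moment, N m.
- robot.read_gripper_width(): finger opening in m.
Only numpy, scipy, OpenCV 4.12 (cv2) and the standard library are available. Lean on these libraries where they do the work, as an engineer would, in place of code of your own. Each camera call takes 0.05 s, during which the arm holds its last target.

### The job

Take the shelf-label foot that has the bent steel bracket, turn it so that the bracket faces the clamp's sliding jaw, and stand it flat and square on the clamp bed, centred and close up to the fixed jaw; let go of it. Then pump the clamp's trigger towards its handle, one full squeeze after another, letting it spring back in between (do not push the jaw itself), until the sprung pad bears on the bracket and is pressed in about halfway, never right in, which would crush the foot. Finish like that, with the gripper's fingers still holding the trigger squeezed, and leave the plain foot, shaker, bowl and tongs where they are.

Things in the scene. Friction and masses are not known exactly. Their poses are not given: they have to be found in the camera images.
- clamp: One-hand bar clamp fixed to the bench, 345 x 80 mm, its grip pointing up. Origin: on the table on the bar's centre line, directly below the fixed jaw's face. Its +x runs level along the bar from the grip towards the sliding jaw; z up. All x, z below are in this frame. Black casing: x = -165 to -70 mm, up to z = 64 mm.
- fixed_jaw (a point): Centre of the fixed jaw's face (x = 0, z = 60 mm). The jaw is a steel block 60 mm wide, up to z = 85 mm. The bed in front of it is two aluminium strips, 52 mm wide overall, top at z = 35 mm, x = 0 to 140 mm.
- handle_grip (a point): Middle of the fixed black handle at gripping height: x = -147, z = 105 mm. The handle is an upright post 12 mm thick along x, 26 mm wide, leaning 0.145 rad towards -x going up, top at z = 134 mm.
- trigger: Steel trigger lever, 10 mm thick along x, 20 mm wide, standing on the +x side of the handle, top at z = 129 mm. Origin: its pivot, x = -120, z = 12 mm. Let go, its frame is parallel to the clamp's while the lever leans 0.145 rad towards +x. It is squeezed towards the handle (-x).
- trigger_grip (a point): Middle of the trigger at gripping height, 94 mm from its pivot, moves with it: x = -106, z = 105 mm when let go, 27 mm further to -x when fully squeezed. Here handle and trigger measure 51 mm over their outer faces when let go, 24 mm when fully squeezed. Flat upright pads close at about 8 mm more, as both lean. Only the trigger moves, not the handle.
- trigger_angle (a joint): Trigger angle, rad: 0 let go (a spring brings it back by itself), 0.29 fully squeezed. Force needed at trigger_grip: 3 N (at 0) to 5 N (at 0.29) for the spring, about 4 N more while it drives the jaw, and 0.5 N more for each N of pad force.
- jaw_travel (a joint): Travel of the sliding jaw towards the fixed jaw, m: at t the free pad's face is at x = 110 mm - t. Starts at 0.014 to 0.038. Ratchet with 6 mm teeth: a full squeeze and release brings 12 mm, a shorter one 6 mm or nothing. With the trigger let go, an 8 N friction brake keeps the jaw where it got; more pad force pushes it back, so the trigger must stay squeezed.
- jaw: The sliding jaw: steel block 60 mm wide, 20 mm thick, up to z = 84 mm, on the toothed bar that runs through the clamp. Origin: on the table plane below the free pad's face; axes as the clamp's. To be moved by the trigger only.
- pad: Rubber-faced pad plate of the sliding jaw, 50 mm wide, 8 mm thick, z = 38 to 84 mm, on two sprung guide pins, facing the fixed jaw. Origin: on the table plane below its face; axes as the clamp's.
- pad_press (a joint): How far the pad is pressed in against its springs, m: 0 free, 0.010 right in (hard stop). 3 N per mm: halfway (5 mm) is 15 N. Once the pad bears on the foot, 10 mm of trigger movement at trigger_grip press it in about 5 mm.
- foot: Workpiece: wooden block 40 (its x) x 50 (its y) x 50 mm high, 0.16 kg, with a bent steel bracket, 38 mm wide, 4 mm thick, over its +x face and part of its top (total depth 44, height 54 mm). Grip its bare side faces, 50 mm apart along y. Origin: centre of the wood's underside. Starts upright left or right, turned about a quarter turn; clamped, its x points along clamp +x, origin at x = 20 mm.
- foot_bracket (a point): Middle of the outer face of the bracket's upright leg: 24 mm from the foot's origin along its +x, 26 mm up.
- plain_foot: Bystander: a plain wooden block 40 x 50 x 50 mm without a bracket. Origin: centre of underside. It and the foot may have swapped places.
- shaker: Bystander: steel jar with lid, 60 mm diameter, 85 mm high, beyond the clamp. Origin: centre of underside.
- tub: Bystander: white bowl, 84 mm across, 55 mm high, beyond the clamp. Origin: centre of underside.
- tongs: Bystander: steel serving tongs lying flat, 180 mm long, 10 mm high, between the two feet. Origin: at the middle, on the table.
Not all that is in view belongs to the job. Leave any orange or turquoise look-alike of the foot alone.

How it is judged:
By the outcome, as a careful person would: the job done as asked, in the order asked, and still so for the second after the job is handed in, while the arm keeps its last pose, push and grip.
It also fails if it takes over 72 s, if anything falls off the work surface, if the arm or the gripper's body presses on something with over 40 N, if the wrist force passes 120 N, or if a joint passes its speed limit or range.

## Working session

There is one attempt and no reset: what is moved stays moved. The work goes in short steps, each a Python script; the robot and the scene stay as the last script left them, time stands still between calls to the robot, and variables do not carry over. Pictures are saved under pics/ and viewed, and the job is handed in when it is done.

```bash
ls; mkdir -p pics
python3 - <<'E'
from rig import robot
import cv2,numpy as np,pickle
for n in ["scene","side","wrist"]:
    f=robot.grab_frame(n); cv2.imwrite(f"pics/{n}0.png",f["frame"]); pickle.dump(f,open(f"{n}0.pkl","wb"))
    C=-f["R"].T@f["t"]; print(n,f["vertical_fov"],f["cx"],f["cy"],f["D"],C.round(3),f["R"][2].round(2))
print(robot.read_time_s(),robot.read_tcp_rot(),robot.read_gripper_width())
E
```

```text
pics
scene 54.48063038493658 314.3196852351609 198.03861946691612 [0.01915291 0.         0.         0.         0.        ] [ 0.852 -0.526  0.652] [-0.41  0.6  -0.69]
side 52.275330177382415 316.31918594905085 202.23904430932726 [-0.0588912  0.         0.         0.         0.       ] [ 0.386 -0.778  0.808] [ 0.15  0.72 -0.68]
wrist 66.79358540434718 319.5889006746302 200.62503221418504 [-0.03269641  0.          0.          0.          0.        ] [0.084 0.625 0.372] [ 0.29 -0.08 -0.95]
0.15 [ 2.49083053e+00  1.91325424e+00 -2.08801875e-03] 0.08521412833330229
```

View pics/scene0.png

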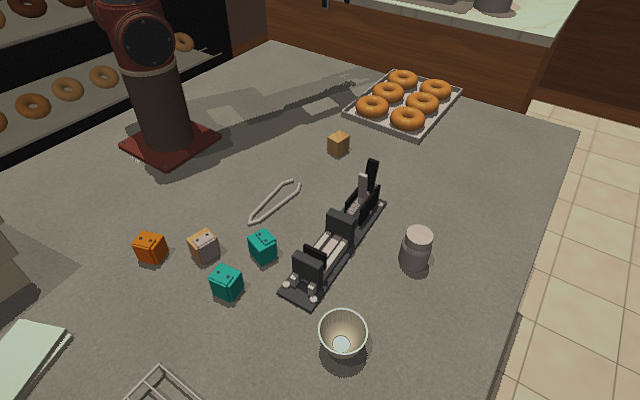

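View pics/side0.png

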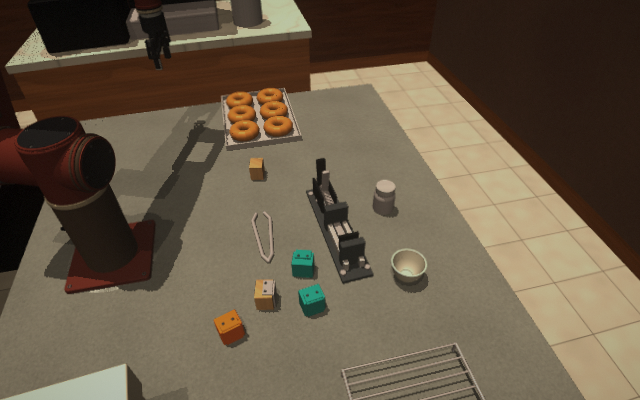

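View pics/wrist0.png

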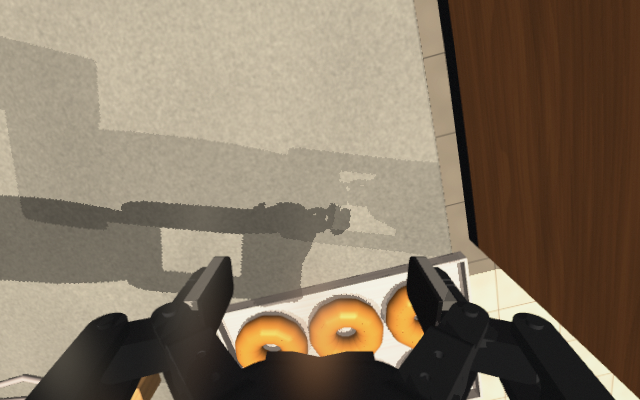

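The bracketed foot is at scene (203,246) / side (265,293). The plain foot is at scene (338,143), and the clamp's grip is at the far end, scene (370,175). I'll zoom in.

Run:
```python
import cv2
a=cv2.imread("pics/scene0.png");b=cv2.imread("pics/side0.png")
cv2.imwrite("pics/z1.png",cv2.resize(a[150:320,260:400],None,fx=3.5,fy=3.5,interpolation=cv2.INTER_CUBIC))
cv2.imwrite("pics/z2.png",cv2.resize(b[150:320,230:380],None,fx=3.5,fy=3.5,interpolation=cv2.INTER_CUBIC))
cv2.imwrite("pics/z3.png",cv2.resize(a[215:285,170:240],None,fx=8,fy=8,interpolation=cv2.INTER_CUBIC))
```

```text
(no output)
```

View pics/z1.png

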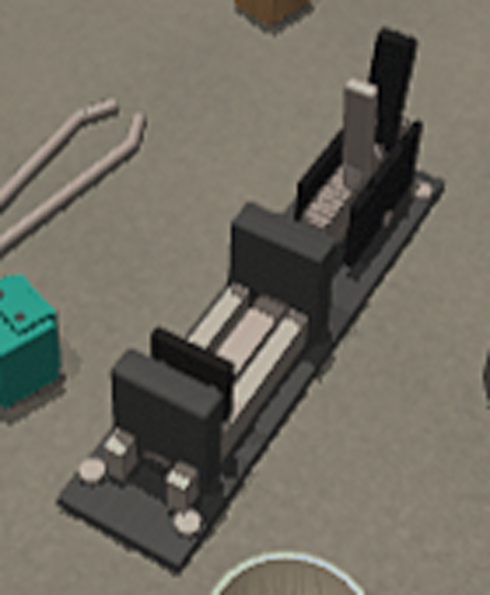

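View pics/z2.png

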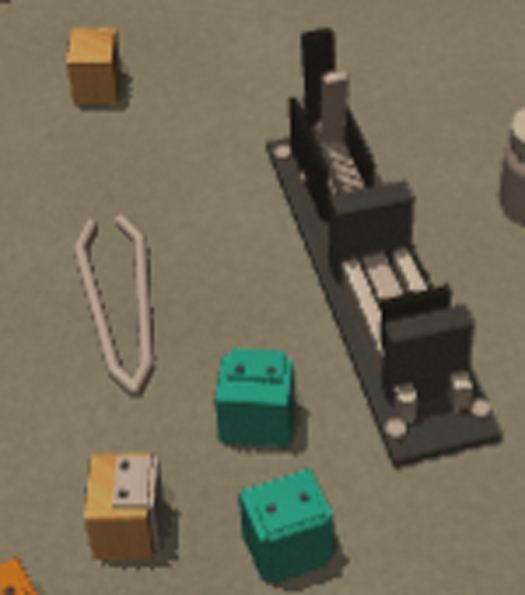

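View pics/z3.png

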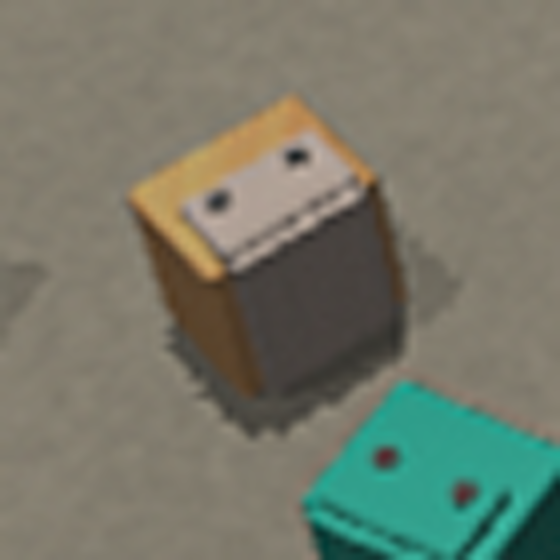

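```bash
cat > h.py <<'E'
import cv2,numpy as np,pickle
def K(f):
    fl=f["frame"].shape[0]/2/np.tan(np.radians(f["vertical_fov"])/2)
    return np.array([[fl,0,f["cx"]],[0,fl,f["cy"]],[0,0,1.]])
def cast(f,uv,z):
    uv=np.array(uv,float).reshape(-1,1,2)
    n=cv2.undistortPoints(uv,K(f),np.array(f["D"],float)).reshape(-1,2)
    d=np.c_[n,np.ones(len(n))]@np.array(f["R"]); C=-np.array(f["R"]).T@np.array(f["t"])
    s=(np.asarray(z)-C[2])/d[:,2]; return C+s[:,None]*d
def proj(f,X):
    X=np.array(X,float).reshape(-1,3)
    return cv2.projectPoints(X,cv2.Rodrigues(np.array(f["R"]))[0],np.array(f["t"],float),K(f),np.array(f["D"],float))[0].reshape(-1,2)
def snap(robot,cam,name):
    f=robot.grab_frame(cam); pickle.dump(f,open(name+".pkl","wb")); cv2.imwrite(f"pics/{name}.png",f["frame"]); return f
def load(n): return pickle.load(open(n+".pkl","rb"))
def down(ang): # tool pointing down, jaw-opening axis at angle ang in world xy
    c,s=np.cos(ang),np.sin(ang)
    R=np.array([[c,s,0],[s,-c,0],[0,0,-1.]])
    return cv2.Rodrigues(R)[0].ravel()
E
python3 - <<'E'
from h import *
from rig import robot
s=load("scene0");d=load("side0")
def z(p,k,ox,oy): return [((u+.5)/k-.5+ox,(v+.5)/k-.5+oy) for u,v in p]
P=cast(s,z([(292,95),(132,198),(378,178),(215,280)],8,170,215),.05);print("foot top",P.round(4).tolist())
print("jaw top front edge",cast(s,z([(232,228),(325,262)],3.5,260,150),.085).round(4).tolist())
print("side jaw front edge",cast(d,z([(331,204),(411,198)],3.5,230,150),.085).round(4).tolist())
print("trig top",cast(s,z([(360,92)],3.5,260,150),.129).round(4), "plate",cast(s,z([(60,500),(182,570),(442,183)],3.5,260,150),.006).round(4).tolist())
R=np.array(load("wrist0")["R"]);t=np.array(load("wrist0")["t"])
T=cv2.Rodrigues(robot.read_tcp_rot())[0]
print("cam in tool",(T.T@(-R.T@t-robot.read_ee_pos())).round(4), (R@T).round(3).tolist())
E
```

```text
foot top [[0.3593, -0.1992, 0.05], [0.3522, -0.2469, 0.05], [0.398, -0.2068, 0.05], [0.389, -0.2534, 0.05]]
jaw top front edge [[0.563, -0.0561, 0.085], [0.6209, -0.0481, 0.085]]
side jaw front edge [[0.5576, -0.0424, 0.085], [0.6162, -0.0501, 0.085]]
trig top [[0.5857 0.0459 0.129 ]] plate [[0.5598, -0.2187, 0.006], [0.6391, -0.2153, 0.006], [0.6169, 0.1281, 0.006]]
cam in tool [ 0.0011 -0.0795 -0.0691] [[1.0, 0.0, 0.0], [-0.0, 0.952, -0.305], [-0.0, 0.305, 0.952]]
```

The clamp's +x points roughly along world −y, and the foot's bracket faces roughly world +x. Next I'll look at both with the wrist camera.

Run:
```python
from h import *
from rig import robot
robot.move_to([0.54,-0.05,0.29],down(np.pi/2)); print(robot.read_time_s(),robot.read_joint_pos().round(2) if hasattr(robot.read_joint_pos(),'round') else robot.read_joint_pos())
snap(robot,"wrist","w1")
robot.move_to([0.365,-0.225,0.27],down(1.4)); print(robot.read_time_s(),robot.read_joint_pos())
snap(robot,"wrist","w2")
```

```text
2.8167 [-0.24  0.03  1.76  0.    1.35 -1.81]
3.8417 [-7.35674952e-01 -2.41747971e-01  2.04851808e+00  5.33339206e-04
  1.33383924e+00 -2.13620767e+00]
```

View pics/w1.png

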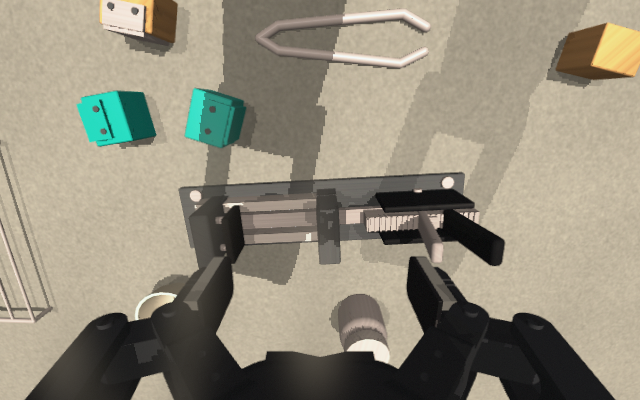

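View pics/w2.png

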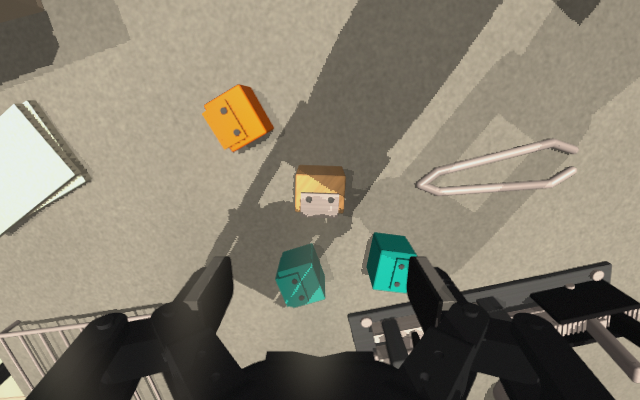

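Run:
```python
import cv2
a=cv2.imread("pics/w1.png");b=cv2.imread("pics/w2.png")
cv2.imwrite("pics/z4.png",cv2.resize(a[165:285,170:370],None,fx=4,fy=4,interpolation=cv2.INTER_CUBIC))
cv2.imwrite("pics/z6.png",cv2.resize(a[160:280,330:520],None,fx=4,fy=4,interpolation=cv2.INTER_CUBIC))
cv2.imwrite("pics/z5.png",cv2.resize(b[155:225,280:360],None,fx=8,fy=8,interpolation=cv2.INTER_CUBIC))
```

```text
(no output)
```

View pics/z4.png

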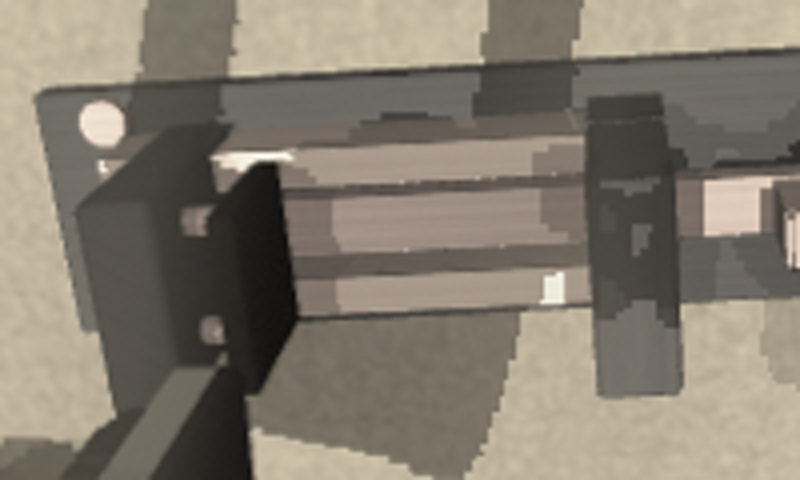

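View pics/z5.png

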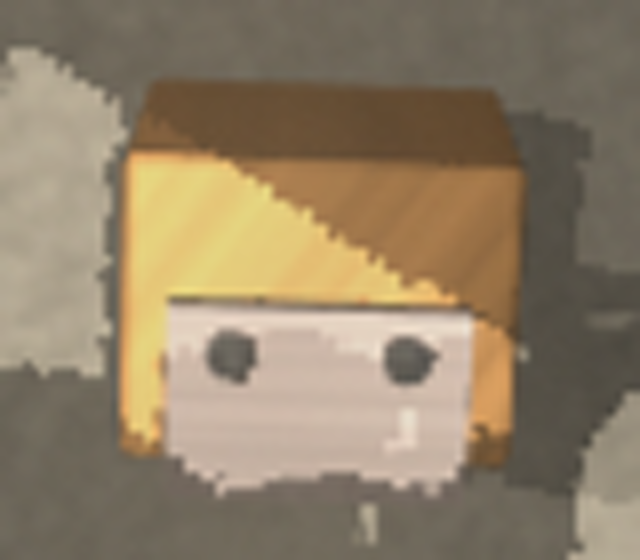

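View pics/z6.png

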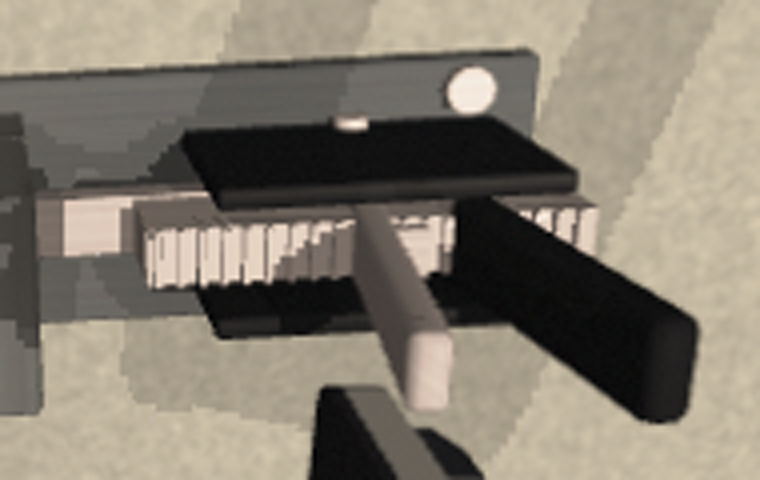

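Run:
```python
from h import *
s=load("w1");d=load("w2")
def z(p,k,ox,oy): return [((u+.5)/k-.5+ox,(v+.5)/k-.5+oy) for u,v in p]
F=cast(d,z([(128,150),(522,165),(120,452),(512,462)],8,280,155),.05)[:,:2];print("foot",F.round(4).tolist())
print("cen",F.mean(0), "y edges",F[1]-F[0],F[3]-F[2])
J=cast(s,z([(588,118),(600,396),(662,118),(682,390)],4,170,165),.085)[:,:2];print("jawtop",J.round(4).tolist(),J[:2].mean(0),np.linalg.norm(J[1]-J[0]))
B=cast(s,z([(300,145),(580,130),(300,320),(590,303)],4,170,165),.035)[:,:2];print("bed",B.round(4).tolist())
for a,b in((0,1),(2,3)): print("bed dir",np.arctan2(*(B[a]-B[b])[::-1]))
E_=cast(s,z([(40,93),(800,49)],4,170,165),.006)[:,:2];print("plate",E_,np.arctan2(*(E_[0]-E_[1])[::-1]))
P=cast(s,z([(278,165),(298,315),(262,392)],4,170,165),[.084,.038,.038]);print("pad",P.round(4).tolist())
T=cast(s,z([(408,405),(447,408),(412,338),(450,338)],4,330,160),.129);print("trig top",T.round(4).tolist())
T=cast(s,z([(640,415),(685,420),(660,320),(695,322)],4,330,160),.134);print("handle top",T.round(4).tolist())
```

```text
foot [[0.3476, -0.2442], [0.3577, -0.1972], [0.3858, -0.2528], [0.3956, -0.204]]
cen [ 0.37168251 -0.22453817] y edges [0.01001112 0.04704442] [0.00978023 0.04877039]
jawtop [[0.5422, -0.0506], [0.616, -0.0477], [0.5422, -0.0332], [0.6143, -0.0269]] [ 0.57913038 -0.04918066] 0.07385896830520845
bed [[0.565, -0.1321], [0.5606, -0.0533], [0.6192, -0.1362], [0.6136, -0.0506]]
bed dir -1.514584309038962
bed dir -1.5051255211610233
plate [[ 0.55774147 -0.21777751]
 [ 0.54414131  0.01198794]] -1.5116738108851013
pad [[0.5543, -0.1251, 0.084], [0.6161, -0.1359, 0.038], [0.6415, -0.1486, 0.038]]
trig top [[0.5887, 0.0482, 0.129], [0.5895, 0.0567, 0.129], [0.5729, 0.0471, 0.129], [0.573, 0.0552, 0.129]]
handle top [[0.5887, 0.0961, 0.134], [0.59, 0.1061, 0.134], [0.5667, 0.0963, 0.134], [0.5671, 0.1038, 0.134]]
```

Clamp origin comes out at ≈(0.587, −0.0505) with +x at −1.511 rad. The jaw, bed, trigger and handle estimates all agree on this. The foot is at ≈(0.373, −0.2255) with its y axis at 1.37 rad. Now picking it.

Run:
```python
from h import *
from rig import robot
p=np.array([0.373,-0.2255])
robot.move_to([*p,0.17],down(1.37))
robot.move_straight([*p,0.083],v=0.1)
print(robot.read_contact_force())
robot.set_gripper(0.03,30); print(robot.read_gripper_width())
robot.move_straight([*p,0.20],v=0.15)
print(robot.read_gripper_width(),robot.read_contact_force(),robot.read_time_s())
snap(robot,"wrist","w3")
robot.move_to([0.587+0.06*.024,-0.0505-.024,0.24],down(0.06)); print(robot.read_time_s(),robot.read_joint_pos())
snap(robot,"scene","s3");snap(robot,"side","d3");snap(robot,"wrist","w4")
```

```text
[-0.76502507  0.42146339 -0.02573067]
0.049677527517885914
0.049870386386201976 [ 0.80011255 -0.14142423 -1.74872524] 6.75
8.3667 [-2.59406713e-01  1.97882999e-01  1.67689498e+00 -2.05325196e-04
  1.26785927e+00 -3.19663292e-01]
```

View pics/w4.png

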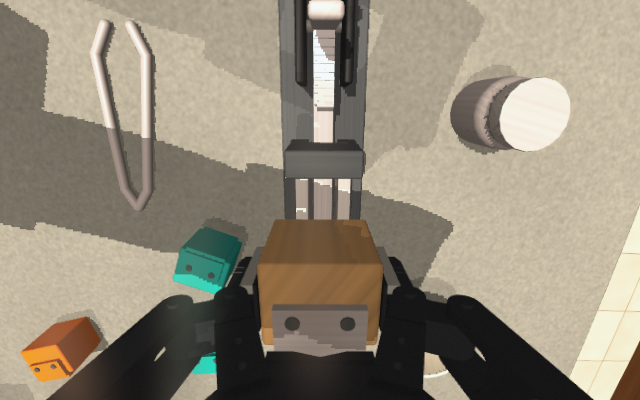

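View pics/d3.png

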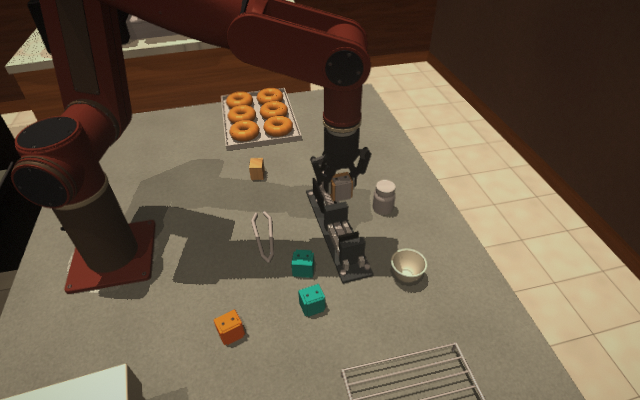

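View pics/s3.png

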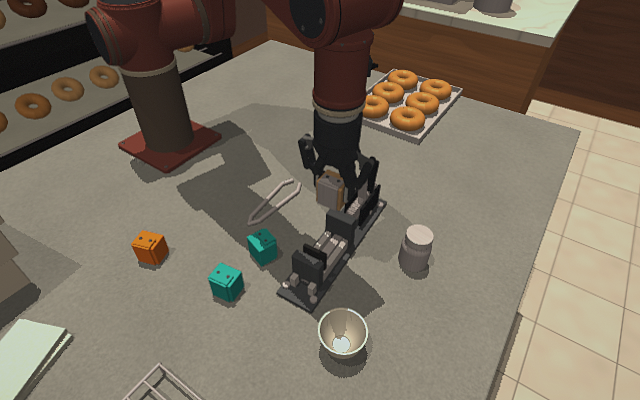

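Run:
```python
import cv2
a=cv2.imread("pics/w4.png")
cv2.imwrite("pics/z7.png",cv2.resize(a[130:360,240:400],None,fx=2.5*1.0,fy=2.5,interpolation=cv2.INTER_CUBIC))
cv2.imwrite("pics/z8.png",cv2.resize(a[130:235,260:390],None,fx=5,fy=5,interpolation=cv2.INTER_CUBIC))
```

```text
(no output)
```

View pics/z7.png

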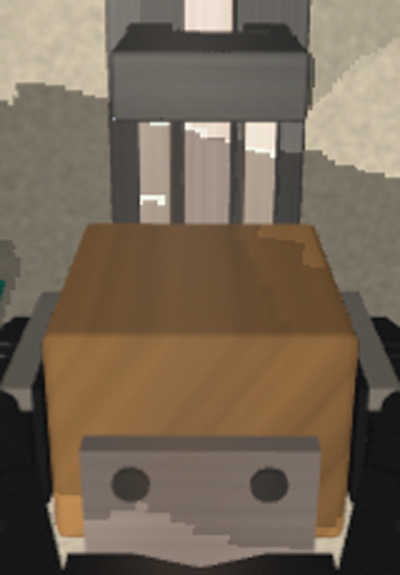

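View pics/z8.png

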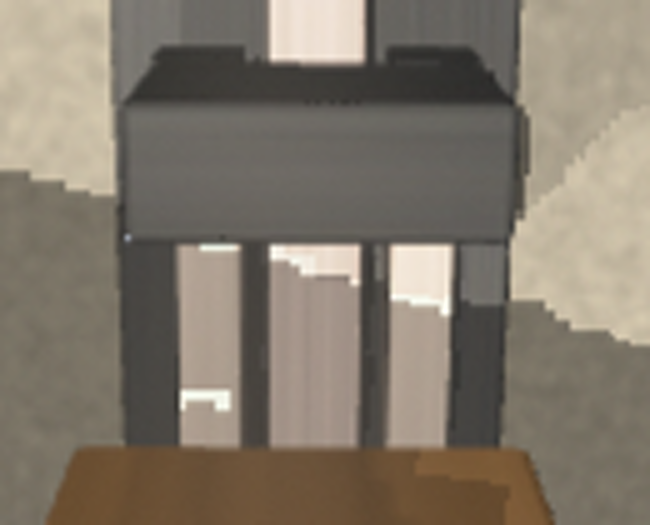

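```bash
python3 - <<'E'
from h import *
s=load("w4")
def z(p,k,ox,oy): return [((u+.5)/k-.5+ox,(v+.5)/k-.5+oy) for u,v in p]
J=cast(s,z([(127,241),(509,241),(123,103),(515,103)],5,260,130),.085)[:,:2]; print(J.round(4).tolist(),np.linalg.norm(J[1]-J[0]),J[:2].mean(0),np.arctan2(*(J[1]-J[0])[::-1]))
for v in (260,430):
    B=cast(s,z([(177,v),(455 if v<300 else 447,v)],5,260,130),.035); print(B.round(4).tolist(),B.mean(0))
F=cast(s,z([(45,334),(355,335)],2.5,240,130),.207); print(F.round(4).tolist(),np.arctan2(*(F[1]-F[0])[1::-1]))
F2=cast(s,z([(85,226),(315,226)],2.5,240,130),.157); print(F2.round(4).tolist())
B=cast(s,z([(82,437),(320,437)],2.5,240,130),.211); print("br",B.round(4).tolist())
E
python3 -c "
from rig import robot;print(robot.read_ee_pos(),robot.read_tcp_rot())"
```

```text
[[0.5592, -0.0506], [0.617, -0.0471], [0.5581, -0.0297], [0.6158, -0.0263]] 0.057898023009653 [ 0.58813016 -0.04886279] 0.0598073032906446
[[0.5634, -0.066, 0.035], [0.615, -0.0629, 0.035]] [ 0.58920731 -0.06445293  0.035     ]
[[0.5646, -0.0998, 0.035], [0.6165, -0.0966, 0.035]] [ 0.59054503 -0.09818937  0.035     ]
[[0.5624, -0.0544, 0.207], [0.6094, -0.0517, 0.207]] 0.05675733716790612
[[0.5613, -0.0565, 0.157], [0.6107, -0.0536, 0.157]]
br [[0.5688, -0.0696, 0.211], [0.6052, -0.0674, 0.211]]
[ 0.58812498 -0.07500189  0.23989514] [ 3.14019038e+00  9.35235200e-02 -4.19954749e-04]
```

Run:
```python
from h import *
from rig import robot
O=np.array([0.588,-0.0495]); ux=np.array([np.cos(-1.511),np.sin(-1.511)])
def P(x,z): return [*(O+ux*x),z]
robot.move_straight(P(.025,.135),v=0.12)
robot.move_straight(P(.025,.1195),v=0.04)
f0=np.array(robot.read_contact_force()); print(f0,robot.read_time_s())
x=.025
while x>.014:
    x-=.001; robot.move_straight(P(x,.1195),v=0.01)
    f=np.array(robot.read_contact_force())-f0; 
    if f[:2]@ux>2.5: break
print("x",x,f)
x+=.0005; robot.move_straight(P(x,.1195),v=0.01)
zz=.1195
while zz>.114:
    zz-=.0007; robot.move_straight(P(x,zz),v=0.01)
    f=np.array(robot.read_contact_force())-f0
    if f[2]>3: break
print("z",zz,f,robot.read_time_s())
snap(robot,"scene","s5");snap(robot,"wrist","w5");snap(robot,"side","d5")
```

```text
[ 0.34332711  0.66072273 -1.5813164 ] 10.075
x 0.019999999999999997 [-0.23658012 -7.34962362 -0.54575774]
z 0.11739999999999998 [-2.42403333 -5.60142743  5.62317501] 12.325
```

Run:
```python
import cv2,numpy as np
a=cv2.imread("pics/s5.png")[150:320,250:400];b=cv2.imread("pics/d5.png")[150:290,270:400]
cv2.imwrite("pics/z9.png",np.hstack([cv2.resize(a,(400,453),interpolation=2),cv2.resize(b,(400,453),interpolation=2)]))
```

```text
(no output)
```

View pics/z9.png

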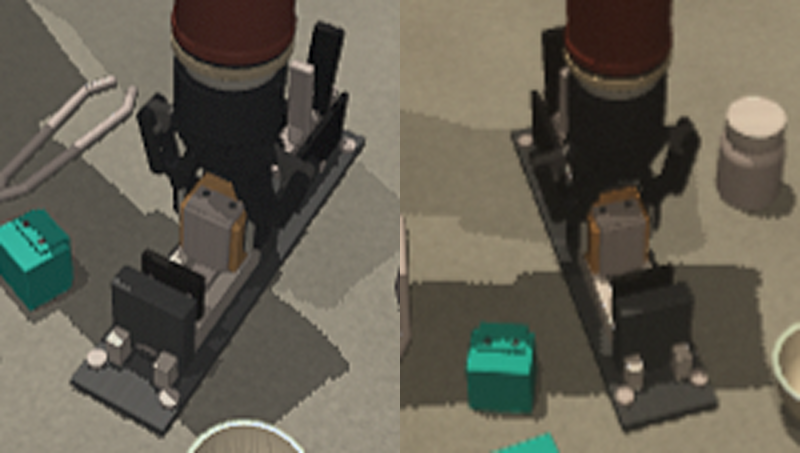

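View pics/w5.png

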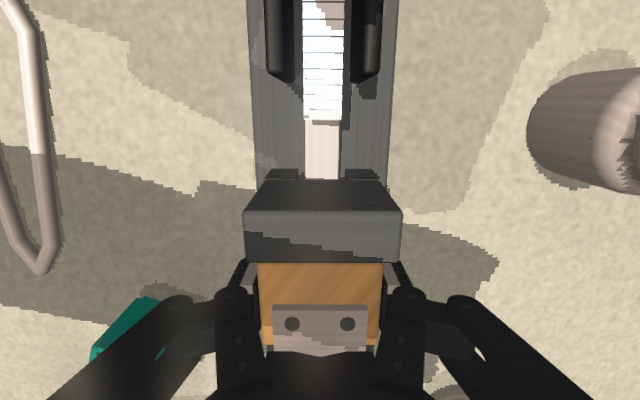

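The foot is seated against the fixed jaw with its bracket towards the sliding jaw. Releasing it, moving clear and checking.

```bash
cat >> h.py <<'E'
O=np.array([0.588,-0.0495]); ux=np.array([np.cos(-1.511),np.sin(-1.511)])
def P(x,z): return [*(O+ux*x),z]
E
python3 - <<'E'
from h import *
from rig import robot
robot.set_gripper(0.085,30)
p=robot.read_ee_pos()
robot.move_straight([p[0],p[1],.22],v=0.15)
print(robot.read_time_s())
robot.move_to(P(-.135,.25),down(1.6306)); print(robot.read_time_s(),robot.read_contact_force(),robot.read_joint_pos())
snap(robot,"scene","s6");snap(robot,"wrist","w6");snap(robot,"side","d6")
a=cv2.imread("pics/s6.png")[150:320,250:400];b=cv2.imread("pics/d6.png")[150:290,270:400]
cv2.imwrite("pics/z10.png",np.hstack([cv2.resize(a,(400,453),interpolation=2),cv2.resize(b,(400,453),interpolation=2)]))
E
```

```text
13.7583
14.95 [-0.69522097  0.41794496 -0.44521912] [ 1.10842496e-02  1.72880210e-01  1.68658030e+00 -1.99829817e-04
  1.28353902e+00 -1.61796693e+00]
```

View pics/z10.png

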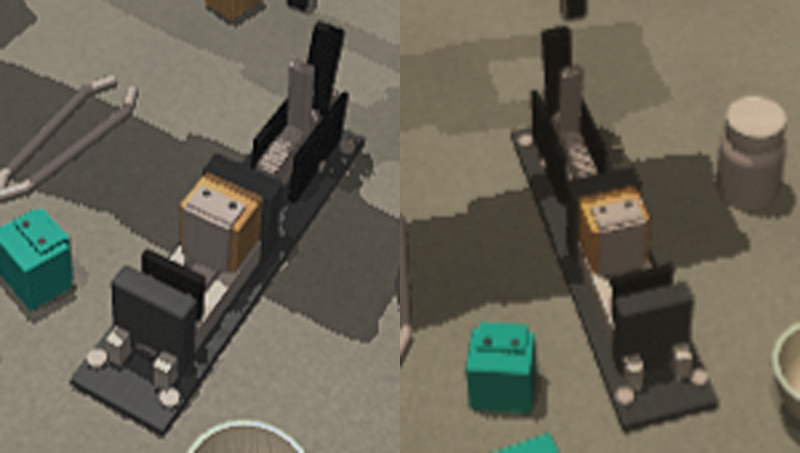

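View pics/w6.png

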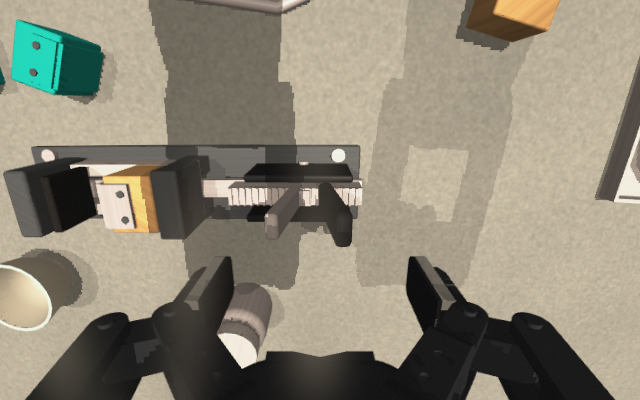

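Foot is square, flat and free. Now descending around the handle and trigger and making the first squeeze, logging force.

Run:
```python
from h import *
from rig import robot
robot.move_straight(P(-.131,.156),v=0.12)
robot.move_straight(P(-.140,.156),v=0.05)
f0=np.array(robot.read_contact_force()); print(f0,robot.read_time_s())
for w in (.065,.05,.042,.037,.034):
    robot.set_gripper(w,40); f=np.array(robot.read_contact_force())-f0
    print(w,round(robot.read_gripper_width(),4),"Fx",round(f[:2]@ux,1),f.round(1),robot.read_time_s())
snap(robot,"wrist","w7");snap(robot,"scene","s7")
```

```text
[ 0.33661421 -3.63806763  3.01376334] 16.3667
0.065 0.0652 Fx 2.5 [ 1.3 -2.4  1.1] 16.7083
0.05 0.0503 Fx 4.7 [-0.8 -4.8  1.4] 17.0083
0.042 0.0418 Fx 5.5 [-0.8 -5.6  3.6] 17.2583
0.037 0.037 Fx 7.3 [-1.  -7.3  6.3] 17.4833
0.034 0.0342 Fx 4.3 [-1.2 -4.3  5.4] 17.7
```

View pics/w7.png

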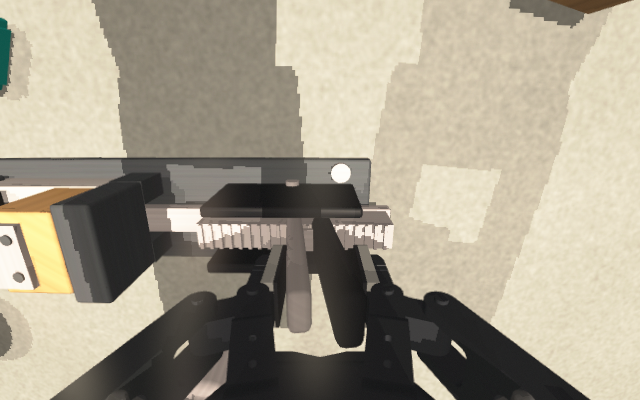

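View pics/s7.png

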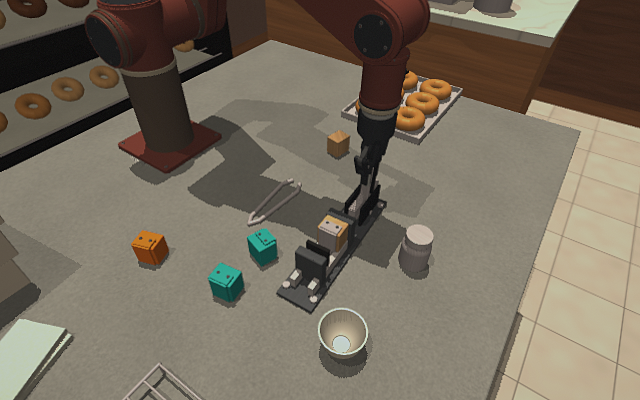

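Run:
```python
from h import *
from rig import robot
for w in (.032,.030,.028):
    robot.set_gripper(w,40); f=np.array(robot.read_contact_force())
    print(w,round(robot.read_gripper_width(),4),"Fx",round(f[:2]@ux,1),f.round(1),robot.read_time_s())
snap(robot,"scene","s8")
robot.set_gripper(.085,40)
robot.move_straight(P(-.135,.156),v=0.1)
print(robot.read_contact_force(),robot.read_time_s())
snap(robot,"scene","s9")
c=[cv2.imread(f"pics/{n}.png")[200:320,260:360] for n in("s6","s8","s9")]
cv2.imwrite("pics/z11.png",cv2.resize(np.hstack(c),None,fx=2.6,fy=2.6,interpolation=2))
```

```text
0.032 0.032 Fx 4.1 [-0.5 -4.2  8.9] 18.0167
0.03 0.0307 Fx 0.5 [-1.7 -0.6 10.1] 18.2333
0.028 0.0299 Fx -1.8 [-2.2  1.7  9.4] 18.45
[-0.14933441  0.64050164 -0.58703509] 19.3333
```

View pics/z11.png

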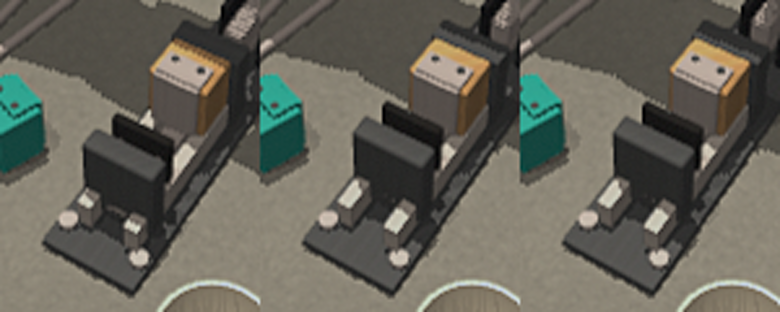

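Run:
```python
import cv2,numpy as np
for n in("s6","s9"):
    c=cv2.imread(f"pics/{n}.png")[210:290,280:355]
    cv2.imwrite(f"pics/z12{n}.png",cv2.convertScaleAbs(cv2.resize(c,None,fx=7,fy=7,interpolation=2),alpha=1.8))
```

View pics/z12s6.png

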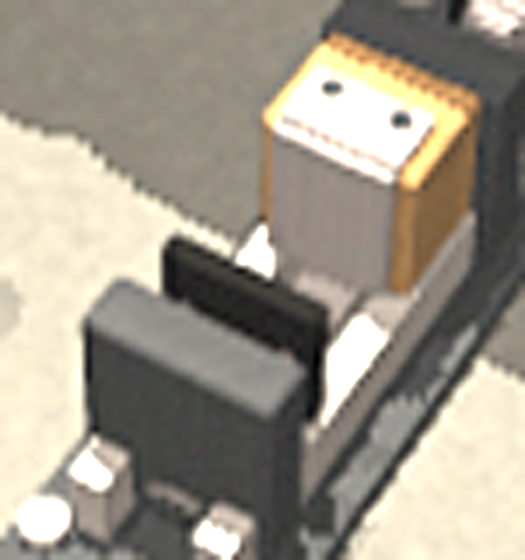

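View pics/z12s9.png

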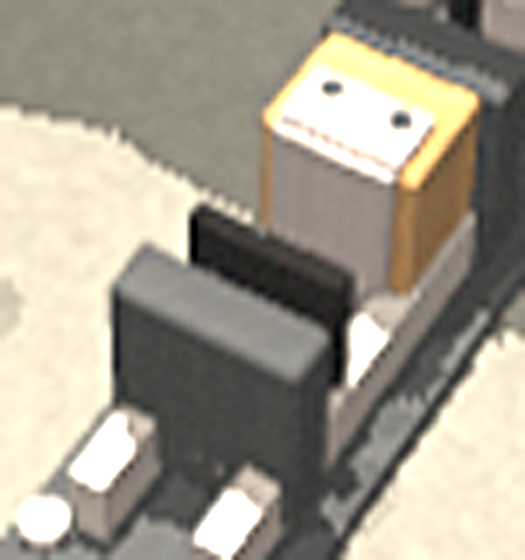

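```bash
cat >> h.py <<'E'
def cx(f,pts,k,ox,oy,z):
    q=[((u+.5)/k-.5+ox,(v+.5)/k-.5+oy) for u,v in pts]
    return ((cast(f,q,z)[:,:2]-O)@ux).round(4)
E
python3 - <<'E'
from h import *
a=load("s6");b=load("s9")
print("block",cx(a,[(90,325),(270,415),(125,280),(303,375)],7,280,210,.084),cx(b,[(117,290),(297,382),(150,243),(328,345)],7,280,210,.084))
print("pad face",cx(a,[(175,237),(328,312)],7,280,210,.084),cx(b,[(202,207),(355,275)],7,280,210,.084))
print("bracket top front",cx(a,[(275,125),(395,178)],7,280,210,.087),"foot back",cx(a,[(330,33),(478,98)],7,280,210,.085))
E
```

```text
block [0.1279 0.1279 0.1104 0.1126] [0.1144 0.1153 0.0962 0.1008]
pad face [0.0909 0.0914] [0.0781 0.0768]
bracket top front [0.044  0.0435] foot back [0.003  0.0032]
```

Pump 1 moved the jaw about 12.5 mm, so the pad face is now at ≈77.5 mm. Two more full pumps are safe, with 33 mm of free gap. I'll check after each.

Run:
```python
from h import *
from rig import robot
for k in (2,3):
    robot.set_gripper(.065,40); robot.move_straight(P(-.141,.156),v=0.1)
    for w in (.045,.036,.029):
        robot.set_gripper(w,40); f=np.array(robot.read_contact_force())
        print(k,w,round(robot.read_gripper_width(),4),"Fx",round(f[:2]@ux,1),"Fz",f[2].round(1))
    robot.pause(.1)
    robot.set_gripper(.085,40); robot.move_straight(P(-.135,.156),v=0.1); robot.pause(.15)
    f=np.array(robot.read_contact_force()); print(f.round(2),robot.read_time_s())
    n=f"p{k}"; g=snap(robot,"scene",n)
    cv2.imwrite(f"pics/z_{n}.png",cv2.convertScaleAbs(cv2.resize(g["frame"][210:290,280:355],None,fx=7,fy=7,interpolation=2),alpha=1.8))
```

```text
2 0.045 0.0451 Fx 10.0 Fz 6.2
2 0.036 0.0361 Fx 9.7 Fz 7.9
2 0.029 0.0295 Fx 1.2 Fz 10.6
[ 0.34 -0.55  0.09] 21.8833
3 0.045 0.045 Fx 8.8 Fz 5.8
3 0.036 0.0362 Fx 10.4 Fz 7.9
3 0.029 0.03 Fx 2.0 Fz 10.5
[-0.07  0.34  0.37] 24.4333
```

View pics/z_p2.png

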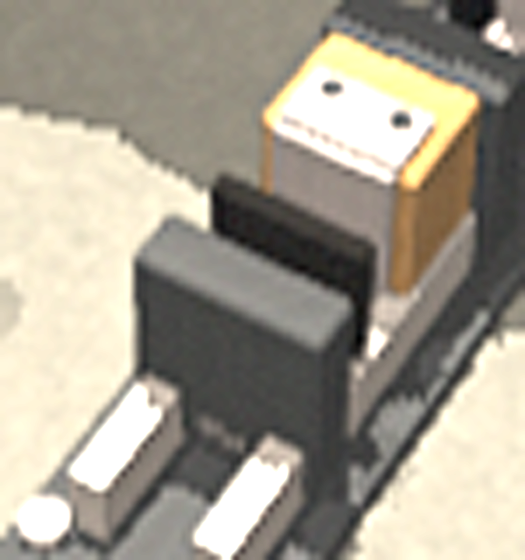

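View pics/z_p3.png

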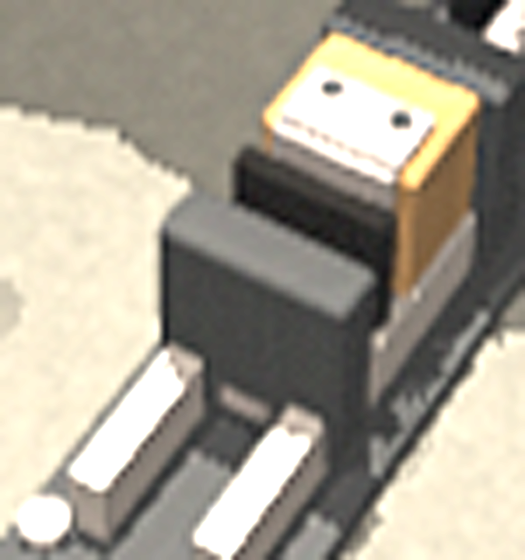

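Run:
```python
from h import *
a=load("p2");b=load("p3")
print("block",cx(a,[(138,258),(320,350),(173,213),(350,300)],7,280,210,.084),cx(b,[(165,228),(345,317),(197,190),(377,278)],7,280,210,.084))
print("pad face",cx(a,[(222,172),(375,248)],7,280,210,.084),cx(b,[(245,147),(398,215)],7,280,210,.084))
```

```text
block [0.1023 0.1033 0.084  0.0849] [0.0897 0.0905 0.0736 0.0746]
pad face [0.0644 0.0659] [0.0531 0.0524]
```

Pad face ≈52.5 mm, about 8.5 mm short of the bracket. For pump 4 I'll close finely with the handle-side finger clear, so that wrist force equals trigger force.

Run:
```python
from h import *
from rig import robot
robot.set_gripper(.075,40); robot.move_straight(P(-.144,.156),v=0.1)
for w in (.060,.056,.053,.050,.048,.046,.044,.042,.040,.0385):
    robot.set_gripper(w,40); f=np.array(robot.read_contact_force())
    print(w,round(robot.read_gripper_width(),4),"Fx",round(f[:2]@ux,1),"Fz",f[2].round(1))
    if f[:2]@ux>17.5: break
print(robot.read_time_s(), robot.read_ee_pos()-np.array(P(-.144,.156)))
g=snap(robot,"scene","p4"); snap(robot,"wrist","w_p4"); snap(robot,"side","d_p4")
cv2.imwrite("pics/z_p4.png",cv2.convertScaleAbs(cv2.resize(g["frame"][210:290,280:355],None,fx=7,fy=7,interpolation=2),alpha=1.8))
```

```text
0.06 0.0604 Fx 6.9 Fz 5.1
0.056 0.0558 Fx 7.8 Fz 6.0
0.053 0.0533 Fx 9.8 Fz 7.5
0.05 0.0499 Fx 10.5 Fz 7.7
0.048 0.0479 Fx 11.3 Fz 8.9
0.046 0.0463 Fx 12.5 Fz 10.6
0.044 0.0444 Fx 13.8 Fz 10.4
0.042 0.0421 Fx 13.8 Fz 11.4
0.04 0.0404 Fx 14.1 Fz 11.8
0.0385 0.0389 Fx 14.7 Fz 12.4
27.2583 [ 0.00139927 -0.00330119  0.00222782]
```

View pics/z_p4.png

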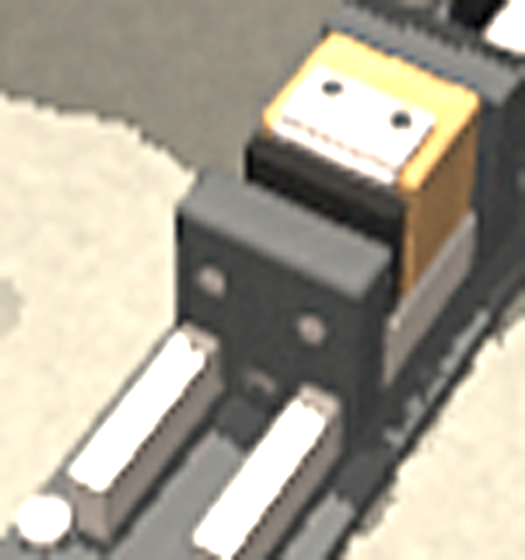

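View pics/w_p4.png

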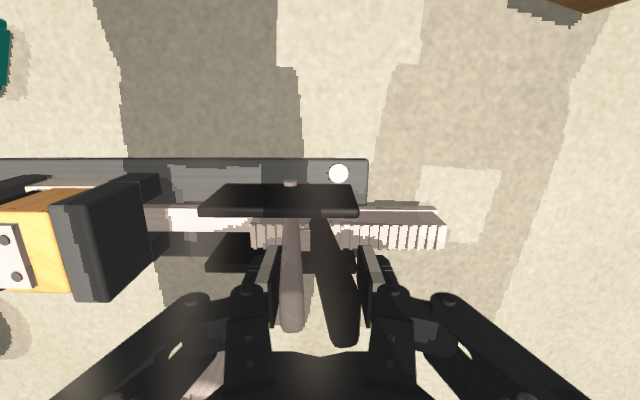

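Run:
```python
from h import *
b=load("p4")
print("block",cx(b,[(180,210),(362,300),(210,173),(390,258)],7,280,210,.084))
d=[cv2.imread(f"pics/{n}.png")[200:280,310:380] for n in ("d6","d_p4")]
cv2.imwrite("pics/zd.png",cv2.convertScaleAbs(cv2.resize(np.hstack(d),None,fx=5.5,fy=5.5,interpolation=2),alpha=1.6))
```

```text
block [0.0821 0.0832 0.0664 0.0668]
```

View pics/zd.png

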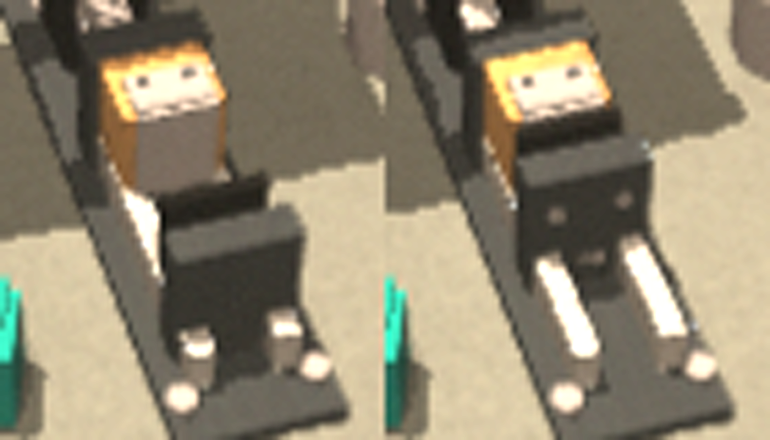

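The pad has reached the bracket and is pressed only slightly: its pins just show, and force is rising. The arm's give of 3 mm leaves some trigger travel, so I'll continue the squeeze.

Run:
```python
from h import *
from rig import robot
for x,w in ((-.145,.0385),(-.146,.038),(-.146,.036),(-.146,.034),(-.146,.032)):
    robot.move_straight(P(x,.156),v=0.03); robot.set_gripper(w,40); f=np.array(robot.read_contact_force())
    e=(np.array(robot.read_ee_pos())[:2]-O)@ux; ww=robot.read_gripper_width()
    print(x,w,round(ww,4),"tcp",e.round(4),"trigpad",(e+ww/2).round(4),"handpad",(e-ww/2).round(4),"Fx",round(f[:2]@ux,1),"Fz",f[2].round(1))
    if f[:2]@ux>18: break
print(robot.read_time_s())
g=snap(robot,"scene","p5"); snap(robot,"wrist","w_p5"); snap(robot,"side","d_p5")
cv2.imwrite("pics/z_p5.png",cv2.convertScaleAbs(cv2.resize(g["frame"][210:290,280:355],None,fx=7,fy=7,interpolation=2),alpha=1.8))
```

```text
-0.145 0.0385 0.0386 tcp -0.1415 trigpad -0.1222 handpad -0.1608 Fx 16.1 Fz 11.6
-0.146 0.038 0.0381 tcp -0.1423 trigpad -0.1232 handpad -0.1613 Fx 15.9 Fz 13.0
-0.146 0.036 0.0368 tcp -0.1421 trigpad -0.1237 handpad -0.1605 Fx 17.4 Fz 13.2
-0.146 0.034 0.034 tcp -0.142 trigpad -0.125 handpad -0.159 Fx 18.3 Fz 14.0
29.275
```

View pics/z_p5.png

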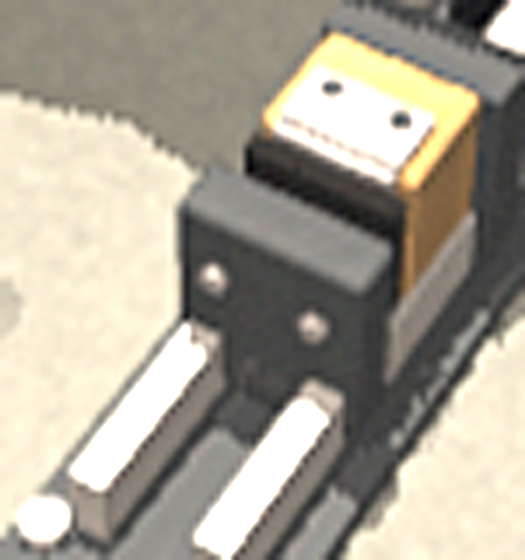

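View pics/w_p5.png

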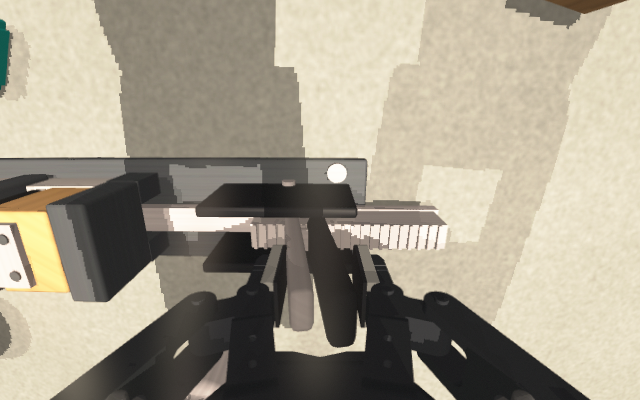

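Run:
```python
from h import *
b=load("p5")
print("block",cx(b,[(182,206),(362,296),(212,168),(390,253)],7,280,210,.084))
# sub-pixel relative shift of jaw's block between frames, by phase correlation on block back-left vertical edge & top
ims={n:load(n)["frame"][205:300,280:360] for n in("p3","p4","p5")}
d=[cv2.resize(i[25:75,20:65],None,fx=5.5,fy=8 if 0 else 5.5,interpolation=2) for i in ims.values()]
cv2.imwrite("pics/ze.png",cv2.convertScaleAbs(np.hstack(d),alpha=2.2))
```

```text
block [0.0806 0.082  0.0646 0.0653]
```

View pics/ze.png

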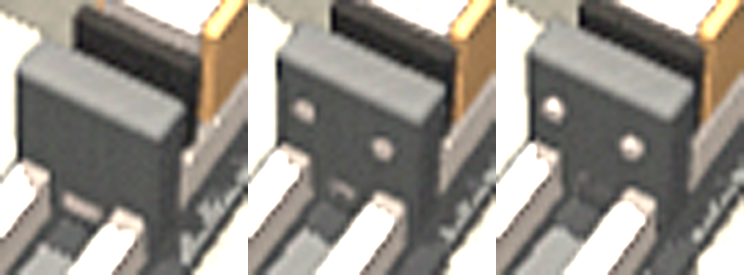

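Run:
```python
from h import *
uy=np.array([-ux[1],ux[0]])
xs=np.arange(.040,.150,.0002)
def prof(f,lat,z):
    X=np.array([[*(O+ux*x+uy*lat),z] for x in xs]); uv=proj(f,X).astype(np.float32)
    g=cv2.cvtColor(f["frame"],cv2.COLOR_BGR2GRAY)
    return cv2.remap(g,uv[:,:1],uv[:,1:],cv2.INTER_LINEAR).ravel().astype(float)
for n in("s6","s9","p2","p3","p4","p5"):
    f=load(n); r=[]
    for lat in(-20,20):
        acc=np.mean([prof(f,(lat+dl)/1000,.035) for dl in(-2,-1,0,1,2)],0)
        # last transition dark->bright : from x=135mm going down until below mid
        i=np.argmin(abs(xs-.132)); hi=np.median(acc[i-10:i+10]) 
        while i>0 and acc[i]>0.62*hi: i-=1
        r.append(round(xs[i]*1000,1))
    print(n,"strip start",r)
f=load("p5")
for n in("s9","p3","p4","p5"):
    f=load(n)
    a=np.mean([prof(f,l/1000,.084) for l in(-12,-8,-4,0,4,8)],0)
    print(n,[f"{x*1000:.0f}:{v:.0f}" for x,v in zip(xs[::10],a[::10]) if x<.12])
```

```text
s6 strip start [np.float64(127.4), np.float64(127.6)]
s9 strip start [np.float64(119.2), np.float64(122.4)]
p2 strip start [np.float64(108.4), np.float64(110.2)]
p3 strip start [np.float64(96.2), np.float64(98.2)]
p4 strip start [np.float64(87.0), np.float64(88.2)]
p5 strip start [np.float64(85.4), np.float64(86.2)]
s9 ['40:147', '42:158', '44:116', '46:78', '48:77', '50:80', '52:81', '54:80', '56:80', '58:80', '60:79', '62:78', '64:78', '66:78', '68:78', '70:78', '72:80', '74:84', '76:75', '78:46', '80:37', '82:36', '84:28', '86:21', '88:20', '90:22', '92:20', '94:20', '96:42', '98:70', '100:81', '102:80', '104:81', '106:82', '108:84', '110:86', '112:85', '114:74', '116:54', '118:38', '120:38']
p3 ['40:147', '42:158', '44:116', '46:78', '48:79', '50:77', '52:61', '54:41', '56:37', '58:36', '60:28', '62:21', '64:20', '66:20', '68:18', '70:19', '72:44', '74:72', '76:82', '78:80', '80:80', '82:81', '84:82', '86:85', '88:84', '90:74', '92:54', '94:40', '96:38', '98:40', '100:40', '102:39', '104:39', '106:39', '108:39', '110:39', '112:38', '114:40', '116:50', '118:53', '120:56']
p4 ['40:146', '42:158', '44:116', '46:64', '48:42', '50:36', '52:36', '54:30', '56:21', '58:20', '60:19', '62:25', '64:54', '66:77', '68:81', '70:80', '72:80', '74:81', '76:83', '78:84', '80:81', '82:68', '84:48', '86:38', '88:38', '90:38', '92:38', '94:40', '96:48', '98:56', '100:51', '102:43', '104:38', '106:41', '108:48', '110:55', '112:54', '114:74', '116:98', '118:109', '120:125']
p5 ['40:146', '42:159', '44:116', '46:63', '48:41', '50:36', '52:36', '54:29', '56:21', '58:19', '60:21', '62:48', '64:74', '66:81', '68:80', '70:80', '72:81', '74:82', '76:84', '78:83', '80:70', '82:51', '84:38', '86:38', '88:39', '90:39', '92:40', '94:50', '96:61', '98:62', '100:50', '102:42', '104:40', '106:49', '108:51', '110:57', '112:72', '114:95', '116:114', '118:115', '120:135']
```

The edge profile along the jaw gives a pad-to-block gap of 12.5 mm free and 7.9 mm now, so the press is ≈4.6 mm. I'll now bring the handle-side finger onto the handle, so the pair is truly pinched, while watching the gap.

```bash
cat >> h.py <<'E'
uy=np.array([-ux[1],ux[0]]); XS=np.arange(.040,.120,.0002)
def gap(f):
    g=cv2.cvtColor(f["frame"],cv2.COLOR_BGR2GRAY); a=0
    for l in(-12,-8,-4,0,4,8):
        uv=proj(f,[[*(O+ux*x+uy*l/1000),.084] for x in XS]).astype(np.float32)
        a=a+cv2.remap(g,uv[:,:1],uv[:,1:],cv2.INTER_LINEAR).ravel().astype(float)/6
    m=np.argmin(a); i=m
    while a[i]<50: i+=1
    j=m
    while a[j]<28.5: j-=1
    return XS[j]*1000,XS[i]*1000,(XS[i]-XS[j])*1000
E
python3 - <<'E'
from h import *
from rig import robot
for n in("s6","s9","p2","p3","p4","p5"): print(n,np.round(gap(load(n)),2))
for k,(x,w) in enumerate(((-.1455,.033),(-.1445,.032),(-.1435,.031),(-.1425,.030))):
    robot.set_gripper(w,40); robot.move_straight(P(x,.156),v=0.03); f=np.array(robot.read_contact_force())
    e=(np.array(robot.read_ee_pos())[:2]-O)@ux; ww=robot.read_gripper_width()
    g=snap(robot,"scene",f"q{k}"); G=gap(g)
    print(x,w,round(ww,4),"tcp",e.round(4),"trigpad",(e+ww/2).round(4),"handpad",(e-ww/2).round(4),"Fx",round(f[:2]@ux,1),"Fz",f[2].round(1),"gap",np.round(G,2),robot.read_time_s())
    if G[2]<6.6: break
E
```

```text
s6 [ 96.8 109.6  12.8]
s9 [83.8 96.6 12.8]
p2 [71.6 84.6 13. ]
p3 [59.6 72.4 12.8]
p4 [54.  63.8  9.8]
p5 [54.  62.2  8.2]
-0.1455 0.033 0.0332 tcp -0.1416 trigpad -0.125 handpad -0.1582 Fx 17.5 Fz 15.4 gap [54. 62.  8.] 29.9417
-0.1445 0.032 0.0324 tcp -0.1408 trigpad -0.1246 handpad -0.157 Fx 16.7 Fz 14.4 gap [54. 62.  8.] 30.4583
-0.1435 0.031 0.0314 tcp -0.1402 trigpad -0.1245 handpad -0.1559 Fx 14.2 Fz 14.5 gap [54. 62.  8.] 30.975
-0.1425 0.03 0.0302 tcp -0.1402 trigpad -0.1251 handpad -0.1553 Fx 10.1 Fz 14.2 gap [54.  61.8  7.8] 31.4917
```

Press is now ≈5.0 mm, with both fingers on the handle and trigger. Final check on stability and the rest of the scene.

Run:
```python
from h import *
from rig import robot
robot.pause(0.8)
g=snap(robot,"scene","fin"); snap(robot,"side","fins"); print(np.round(gap(g),2),robot.read_gripper_width(),robot.read_contact_force(),robot.read_time_s())
```

```text
[54.2 61.8  7.6] 0.030298613630085847 [ -2.68345979 -11.09076884  14.71240224] 32.3917
```

View pics/fin.png

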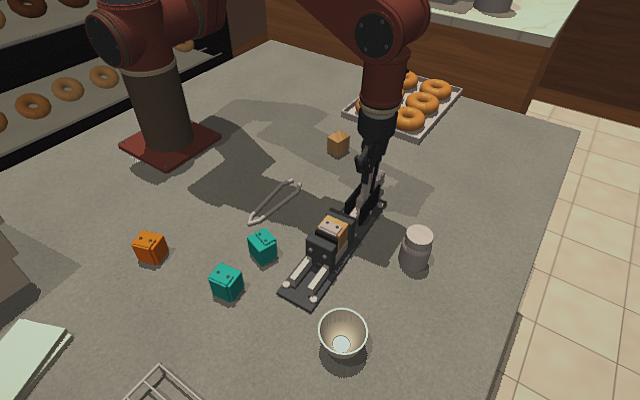

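View pics/fins.png

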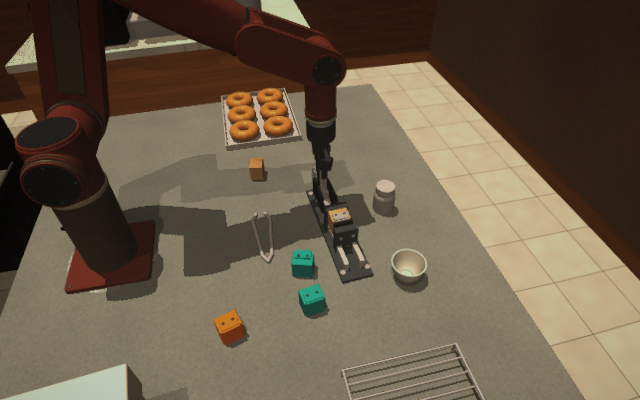

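The scene is stable: the foot is clamped at scene (332,230), and the plain foot (338,143), shaker, bowl and tongs are where they started.

```bash
python3 -c "
from rig import robot
robot.finish_job(); print(robot.read_time_s())"
```

```text
the job is handed in; nothing more can be done
the job is handed in; nothing more can be done
```

I placed the bracketed foot on the clamp bed with its bracket facing the sliding jaw. It stands against the fixed jaw, about 1 mm off centre at most, and I let go of it. I then made three full squeeze-and-release pumps and a fourth squeeze, which I kept held, and handed the job in at about 32 s of the 72 s allowed.

**Last checks:**
- **Pad press:** the gap between pad and jaw block went from 12.8 mm free to 7.6–7.8 mm. That is about 5 mm of press, roughly half, and it stayed so over a 0.8 s hold.
- **Trigger:** both fingers are closed on the handle and trigger at a 30 mm opening, which is about fully squeezed.
- **Other objects:** the plain foot, shaker, bowl, tongs and coloured look-alikes look unmoved in the pictures.

**Less certain or in disagreement:**
- **Press from force:** just before the final pinch, the trigger force suggested 4–6 mm of press, so I relied on the gap measured in the images.
- **Wrist load:** because the arm gives a little, the wrist still carries about 11 N sideways and 15 N upward, well under the limits. The fingers are therefore not perfectly balanced on the grip.

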